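# Hang the brush-water pail on the desk grid's double hook

### The arm

A 6-joint arm with a two-finger parallel gripper is mounted at the origin on the work surface. World frame = base frame: x ahead of the robot, y to its left, z up, the work surface at z = 0. Lengths are in m, angles in rad, forces in N, time in s.
With the tool pointing down it reaches from about 0.35 to 0.775 m from the base axis. Payload 7.3 kg.
Tool frame: the origin (TCP) lies at the very end of the fingers, on their centre line; the grasp point (between the pads) lies grip_point_offset behind it (grip_point_offset is the distance from the TCP to the grasp point, in m); z points along the fingers, y is the direction in which the jaws open and shut (so a half turn about z gives the same grasp; the last joint's range is limited). The gripper opens to 92 mm and grips with 3 to 60 N. Pads are 19 mm wide; open, the fingers measure 130 mm over their backs; the gripper's body (75 mm by 190 mm) begins 47 mm behind the grasp point.
Start: joints at [0.964, 0.342, 1.524, -0, 1.275, -0.146], TCP at [0.233, 0.47, 0.206] pointing down, gripper open.
Joint ranges: [-2.53, 2.53], [-0.77, 2.02], [0.04, 2.7], [-1, 4.14], [0.28, 2.66], [-3.11, 3.11]. Speed limits (rad/s): [2.57, 2.57, 3.14, 3.14, 3.14, 3.14].

### API

Orientations are given as [roll, pitch, yaw] about the fixed x, y, z axes, in that order (R = Rz(yaw) Ry(pitch) Rx(roll)).
In Python, from cell import * gives the robot as it stands.
- The arm moves only by the shell command python3 -m inch 'ROWS' [OPENING] [FORCE]. ROWS is JSON, a list that holds one entry, the list of rows, each a list of 4 numbers: the shift along the tool's x, y, z in mm, then the turn about the tool's z in rad. In form: [[[x, y, z, roll], ...]]. A call has 1 to 10 rows; each row shifts and turns the commanded pose from where the row before left it, along the tool's axes as they then stand; what a row does not reach is not made up. A row lasts 1/8 s, in which the tool goes at most 62.5 mm and 10.7 degrees, less where a joint would pass 70% of its speed; a pose out of reach is approached as far as the arm can. A call with a gripper value outside its range is refused whole. OPENING is the closure, from -1 (fully open) to 1 (shut), set as the call begins (- or left out, the last holds). The fingers move at their own pace and stop on an object; FORCE is the grip in N (left out, the last holds). Time passes only in rows, so rows that do not move let the fingers close. It gives the time, the measured TCP pose, the force and the opening at its end, in the units of the state.
- observe(): the state, without advancing time (a new reading comes with each control period).
- read_camera(name): name is "side" or "top"; returns a dict with "img" (384x512x3 uint8, blue, green, red), "fx", "fy", "cx", "cy" (pixels), "eye" and "rotation" of the camera in the world. Camera axes: x right, y down, z forward; pixel columns grow to the right and rows downward; lengths in m; the calibration is good to about 2 mm. A picture is of the moment at which its call begins. There is no depth.
- hand_in(): hands the job in, once; it reports no verdict.
Trained networks look in the newest picture that a camera, given by its name, has taken for a name from the list of things; names that differ only in an ending like _2 or _b are one class to them, and where a whole thing is asked for, a point or a joint stands for the part that bears it (a point fixed in the world has none). Each returns a list of dicts, best first, with "conf" (0 to 1); they miss things now and then, are a little off and sometimes report something else, mostly with a low value. They report only what shows in the picture. A call takes as long as a camera call.
- boxes_of(camera, label): "at" ([row, column] in pixels, amid what is visible of it).
- place_of(camera, label): "at" ([row, column] in pixels: a listed point, or the origin of a listed thing).
The state is a dict: "time": time; "qpos": joint angles; "qvel": joint speeds; "joint_efforts": joint torques, N m; "tool_pos": TCP position; "tool_rot": TCP orientation; "contact_force": force on the tool from outside, world axes, zero at the start; "torque": the same for the moment, N m; "opening": finger opening in m.
Only numpy, scipy, OpenCV 4.12 (cv2) and the standard library are available. Lean on these libraries where they do the work, as an engineer would, in place of code of your own. Each camera call takes 0.05 s, during which the arm holds its last target. There are 200 camera calls.

### The job

Clear the little green water pail off the painting table: with a fingertip and only a light push, not a grip, swing its folded bail up until it stands upright while the pail stays standing where it is. Then pick the pail up by the bail's wooden grip and hang it on the double hook of the wire grid, the bail lying across both prongs with the wooden grip between them. Lower it by feel until the hook carries it before you let go, so that the springy hook is neither pressed down nor jerked; leave it hanging still and do not knock the grid or disturb the other things.

Things in the scene. Friction and masses are not known exactly. Their poses are not given: they have to be found in the camera images.
- pail: Small open green steel pail, empty, 0.36 to 0.53 kg, 85 mm high, diameter 92 mm at the rim, 76 mm at the foot. Origin at the centre of its underside, z up. The bail's pivots sit in ears at y = +52 and -52 mm, 78 mm above the underside (it turns about the frame's y axis). The bail starts folded out over the pail's +x side, which looks roughly away from the robot.
- bail (a joint): Swing angle of the bail in rad: 0 = upright over the pail, about 1.3 to 1.7 = folded out to the pail's +x side (near horizontal). The pivots are a little stiff: the bail stays where it is left and moves with roughly 0.4 N at its grip.
- bail_grip (a point): Centre of the wooden grip (round, 12 mm diameter, 36 mm long) amid the bail's straight crossbar. The bail is 5 mm round steel wire, 105 mm wide, its crossbar 88 mm from the pivots; beside the wood about 23 mm of bare straight wire each way. Folded, the grip is about 36 mm clear of the rim. Its own y axis runs along the crossbar, its z axis away from the pivots.
- panel: White wire-grid desk organiser on two wooden feet, 300 mm wide, 273 mm high, fixed. Origin on the table under the middle of the grid; the grid is the plane x = 0 and its front faces -x (roughly to the robot), y runs along it. A steel double hook is clamped on it (see hook_foot); a small white cup hangs at y = +105 mm, its rim 130 mm above the table, brushes to 180 mm.
- hook_foot (a point): Point on the table under the double hook's root, midway between its prongs; axes as the panel's. Two level prongs, 6 mm thick, 60 mm apart, run to x = -112 mm, then turn up 15 mm at black tips (outermost x = -127). Their top is 200 to 226 mm above the table: set by hand and not reported, so find it by sight or feel. The bail may lie at x = -50 to -105 mm; -75 suits.
- hook_arm (a joint): How far the double hook is bent down, in rad about its root at the grid: about 0.003 when free (its own weight), more = down. It is a springy wire hook: about 4.5 N per mm at x = -75 mm. Hanging at -75 mm the pail bends it to about 0.013 to 0.018 rad; 0.045 rad (about 14 N at -75 mm) is overloaded.
- palette: White paint palette lying on the table, 100 x 170 x 12 mm, origin under its centre. Leave alone.
- brush_can: Aluminium can holding brushes, 70 mm diameter, about 210 mm high with the brushes, origin under its centre. Leave alone.
- eraser: Eraser in a blue sleeve, 45 x 22 x 13 mm, origin under its centre. Leave alone.
- jar_blue: Blue paint jar, 44 mm diameter, 50 mm high, origin under its centre. Leave alone.
- jar_yellow: Yellow paint jar, 44 mm diameter, 50 mm high, origin under its centre. Leave alone.
- brush: Slim black watercolour brush lying on the table, 170 mm long and 8 mm thick. Leave alone.

How it is judged:
By the outcome, as a careful person would: the job done as asked, in the order asked, and still so for the second after the job is handed in, with the robot touching nothing.
It also fails if it takes over 67 s, if anything falls off the work surface, if the arm or the gripper's body presses on something with over 40 N, if the wrist force passes 120 N, or if a joint passes its speed limit or range.

## Working session

There is one attempt and no reset: what is moved stays moved. The work goes in short steps, Python scripts to look and compute and a shell command to move; the robot and the scene stay as the last step left them, time stands still between calls to the robot, and variables do not carry over. Pictures are saved under pics/ and viewed, about 8 in all and at most 12, crops included, and the job is handed in when it is done.

```bash
ls; mkdir -p pics
cat > h.py <<'E'
from cell import *
import numpy as np, cv2
def ray(c,at):
    d=np.array([(at[1]-c["cx"])/c["fx"],(at[0]-c["cy"])/c["fy"],1.])
    return np.array(c["eye"]),np.array(c["rotation"])@d
def at_z(c,at,z):
    e,d=ray(c,at); return e+d*(z-e[2])/d[2]
def tri(c1,a1,c2,a2):
    A=[];b=[]
    for c,a in((c1,a1),(c2,a2)):
        e,d=ray(c,a); d=d/np.linalg.norm(d); P=np.eye(3)-np.outer(d,d); A.append(P); b.append(P@e)
    p=np.linalg.lstsq(np.vstack(A),np.hstack(b),rcond=None)[0]
    return p,[np.linalg.norm(A[i]@p-b[i]) for i in(0,1)]
def proj(c,p):
    q=np.array(c["rotation"]).T@(np.array(p)-np.array(c["eye"])); return [c["cy"]+c["fy"]*q[1]/q[2],c["cx"]+c["fx"]*q[0]/q[2]]
E
python3 - <<'E'
from h import *
s=observe(); print({k:np.round(v,3).tolist() for k,v in s.items()}); 
import cell; print([n for n in dir(cell) if not n.startswith('_')])
ims=[];C={}
for n in("side","top"):
    c=C[n]=read_camera(n); ims.append(c["img"]); print(n,np.round(c["eye"],3),np.round(c["rotation"],3).tolist(),c["fx"])
    cv2.imwrite(f"pics/{n}0.png",c["img"])
for l in("pail","bail_grip","panel","hook_foot","brush_can","palette","eraser","jar_blue","jar_yellow"):
    r={n:place_of(n,l) for n in C}
    for n in C:
        for d in r[n][:2]: print(l,n,np.round(d["at"],1),round(d["conf"],2),np.round(at_z(C[n],d["at"],0.075 if l=="bail_grip" else 0),3))
    if r["side"] and r["top"]: print("  tri",tri(C["side"],r["side"][0]["at"],C["top"],r["top"][0]["at"]))
E
```

```text
pics
{'time': 0.0, 'qpos': [0.964, 0.343, 1.525, -0.0, 1.275, -0.146], 'qvel': [0.0, 0.001, 0.001, 0.001, -0.001, -0.001], 'joint_efforts': [0.001, -43.125, -24.422, 0.072, 0.056, -0.0], 'tool_pos': [0.233, 0.47, 0.205], 'tool_rot': [-3.14, -0.0, 2.681], 'contact_force': [-0.214, -0.634, -0.128], 'torque': [-0.019, 0.004, 0.007], 'opening': 0.091}
['IKError', 'boxes_of', 'grip_point_offset', 'hand_in', 'observe', 'place_of', 'read_camera']
side [ 0.381 -1.093  0.817] [-2.134, 0.008, -0.184] 487.7907068118516
top [ 0.377 -0.039  1.036] [-2.934, -0.003, -1.586] 380.3139019080924Traceback (most recent call last):
  File "<stdin>", line 11, in <module>
  File "h.py", line 7, in at_z
    e,d=ray(c,at); return e+d*(z-e[2])/d[2]
                                       ~^^^
IndexError: invalid index to scalar variable.
```

```bash
sed -i 's/np.array(c\["rotation"\])/Rm(c)/g' h.py
cat >> h.py <<'E'
from scipy.spatial.transform import Rotation
def Rm(c): return Rotation.from_euler("xyz",c["rotation"]).as_matrix()
E
python3 - <<'E'
from h import *
C={}
for n in("side","top"):
    C[n]=read_camera(n)
print(grip_point_offset)
for l in("pail","bail_grip","panel","hook_foot","brush_can","palette","eraser","jar_blue","jar_yellow"):
    r={n:place_of(n,l) for n in C}
    for n in C:
        for d in r[n][:2]: print(l,n,np.round(d["at"],1),round(d["conf"],2),np.round(at_z(C[n],d["at"],0.08 if l=="bail_grip" else 0),3))
    if r["side"] and r["top"]: print("  tri",tri(C["side"],r["side"][0]["at"],C["top"],r["top"][0]["at"]))
E
```

```text
0.0188
pail side [270.1 238. ] 0.96 [ 0.478 -0.192 -0.   ]
bail_grip side [235.3 273.9] 0.54 [ 0.571 -0.173  0.08 ]
bail_grip top [198.  305.3] 0.73 [ 0.565 -0.197  0.08 ]
  tri (array([ 0.56417397, -0.19453932,  0.09662516]), [np.float64(0.0026123712043579893), np.float64(0.0026123712043578033)])
panel side [186.4 298.9] 0.74 [0.718 0.153 0.   ]
panel side [271.7 348.8] 0.38 [ 0.743 -0.249  0.   ]
panel top [156.1 176.1] 0.9 [0.707 0.151 0.   ]
  tri (array([ 7.12423756e-01,  1.51297314e-01, -2.42602254e-04]), [np.float64(0.004966864382477877), np.float64(0.004966864382478252)])
hook_foot side [188.9 304.1] 0.78 [0.73  0.136 0.   ]
hook_foot top [149.9 184.9] 0.92 [0.725 0.127 0.   ]
  tri (array([0.72523233, 0.12564532, 0.00611843]), [np.float64(0.0019305254384191029), np.float64(0.0019305254384193416)])
brush_can side [334.4 306.7] 0.59 [ 0.592 -0.417  0.   ]
brush_can top [192.9 377.2] 0.83 [ 0.592 -0.412  0.   ]
  tri (array([ 0.59328061, -0.41332524, -0.00473589]), [np.float64(0.00020098571185034602), np.float64(0.00020098571185142027)])
palette side [268.5 347.9] 0.67 [ 0.744 
[... 173 characters left out ...]
7340917988777993)])
eraser side [211.9 213.1] 0.59 [0.441 0.067 0.   ]
eraser top [152.7 172.3] 0.7 [0.717 0.162 0.   ]
  tri (array([0.56812151, 0.12221502, 0.02610653]), [np.float64(0.1362802772104122), np.float64(0.1362802772104123)])
jar_blue side [168.2 223.1] 0.46 [0.498 0.312 0.   ]
jar_blue top [230.8 117.3] 0.72 [0.497 0.307 0.   ]
  tri (array([0.4969476 , 0.30546206, 0.00361746]), [np.float64(0.0005611199738544864), np.float64(0.0005611199738545914)])
jar_yellow side [170.7 199.5] 0.5 [0.42  0.311 0.   ]
jar_yellow top [257.2 112.4] 0.66 [0.426 0.316 0.   ]
  tri (array([ 0.42295077,  0.31710226, -0.00353764]), [np.float64(0.003098832754199038), np.float64(0.0030988327541986754)])
```

View pics/side0.png

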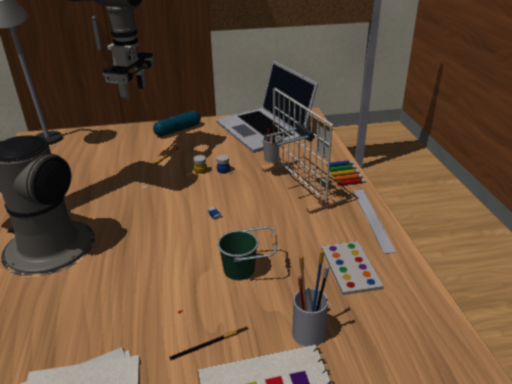

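View pics/top0.png

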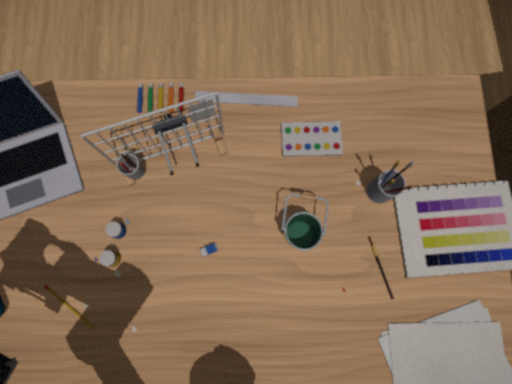

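Run:
```python
import cv2,numpy as np
s=cv2.imread("pics/side0.png");t=cv2.imread("pics/top0.png")
f=lambda i,r,c,h=60,w=80:cv2.resize(i[r:r+h,c:c+w],(400,300),interpolation=cv2.INTER_CUBIC)
cv2.imwrite("pics/z0.png",np.vstack([np.hstack([f(s,223,210),f(t,185,265)]),np.hstack([f(s,100,262),f(t,115,145)])]))
```

```text
(no output)
```

View pics/z0.png

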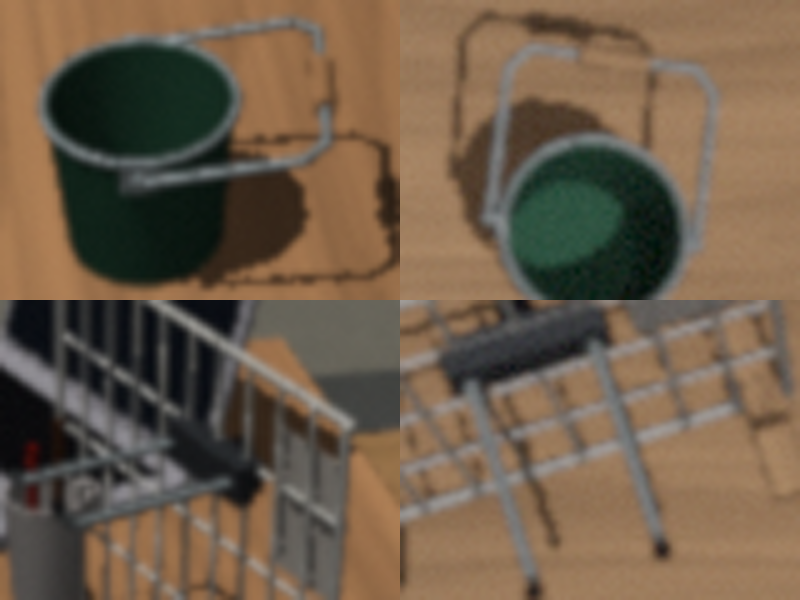

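Run:
```python
from h import *
S=read_camera("side");T=read_camera("top")
p=np.round
L=at_z(T,[228.6,283],.078);R=at_z(T,[234,324],.078)
print("pivots",p(L,3),p(R,3),np.linalg.norm(L-R)); d=(L-R)[:2]; print("yaw",np.arctan2(-d[0],d[1]),"mid",p((L+R)/2,3))
cs=[tri(S,s,T,t) for s,t in(([239,273.6],[197,308]),([136.4,266],[172,171.5]),([144,277],[164.6,197]),([129,296],[132,159]),([136.8,308],[124,184.4]))]
for n,(x,e) in zip("grip tipL tipR rootL rootR".split(),cs): print(n,p(x,4),p(e[0],4))
for z in(.2,.213,.226):
    a=[at_z(T,t,z) for t in([172,171.5],[164.6,197],[132,159],[124,184.4])]
    print(z,p(a,3).tolist(), np.linalg.norm(a[0]-a[1]))
```

```text
pivots [ 0.487 -0.137  0.078] [ 0.472 -0.24   0.078] 0.10399476813965687
yaw -0.14629477030291196 mid [ 0.48  -0.189  0.078]
grip [ 0.5647 -0.202   0.0921] 0.0002
tipL [0.6076 0.1246 0.198 ] 0.0012
tipR [0.6253 0.0662 0.2011] 0.003
rootL [0.7036 0.1563 0.1972] 0.0001
rootR [0.723  0.0972 0.1987] 0.0009
0.2 [[0.606, 0.124, 0.2], [0.622, 0.066, 0.2], [0.702, 0.156, 0.2], [0.721, 0.097, 0.2]] 0.06009216378119633
0.213 [[0.602, 0.122, 0.213], [0.619, 0.065, 0.213], [0.697, 0.153, 0.213], [0.716, 0.095, 0.213]] 0.059158086339663164
0.226 [[0.599, 0.119, 0.226], [0.615, 0.063, 0.226], [0.692, 0.15, 0.226], [0.711, 0.093, 0.226]] 0.05822400889813001
```

Run:
```python
from h import *
S=read_camera("side")
i=S["img"][0:110,70:190]; cv2.imwrite("pics/g0.png",cv2.resize(i,(720,660),interpolation=cv2.INTER_CUBIC)[:600])
o=observe();R=Rotation.from_euler("xyz",o["tool_rot"]).as_matrix();t=np.array(o["tool_pos"])
for v in([0,0,0],[0,.065,0],[0,-.065,0],[0,.095,-.066],[0,-.095,-.066],[.0375,0,-.066],[-.0375,0,-.066],[.095,0,-.066],[-.095,0,-.066]):
    q=proj(S,t+R@np.array(v)); print(v,np.round([(q[1]-70)*6,q[0]*6]))
```

```text
[0, 0, 0] [386. 590.]
[0, 0.065, 0] [442. 547.]
[0, -0.065, 0] [326. 635.]
[0, 0.095, -0.066] [451. 417.]
[0, -0.095, -0.066] [275. 537.]
[0.0375, 0, -0.066] [305. 468.]
[-0.0375, 0, -0.066] [430. 480.]
[0.095, 0, -0.066] [210. 458.]
[-0.095, 0, -0.066] [529. 490.]
```

View pics/g0.png

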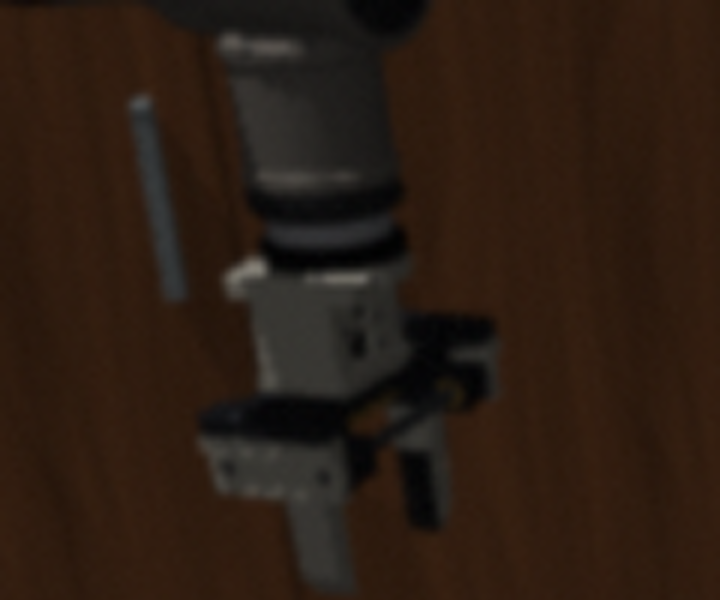

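```bash
python3 -m inch '[[[0,0,0,0.18],[0,0,0,0.18],[0,0,0,0.18],[0,0,0,0.18],[0,0,0,0.18],[0,0,0,0.18],[0,0,0,0.18]]]' 1 10; python3 -m inch '[[[-44,33,0,0],[-44,33,0,0],[-44,33,0,0],[-44,33,0,0],[-44,33,0,0],[-44,33,0,0],[-44,33,0,0],[-44,33,0,0],[-44,33,0,0],[-44,33,0,0]]]'
python3 - <<'E'
from h import *
o=observe();print({k:np.round(o[k],3).tolist() for k in("time","tool_pos","tool_rot","contact_force","qpos","opening")})
S=read_camera("side");T=read_camera("top")
# grid top rail at z=.273
a=at_z(T,[134,84],.273);b=at_z(T,[97,217],.273);print(a,b,np.linalg.norm(a-b),"yaw",np.arctan2(-(a-b)[0],(a-b)[1]))
cv2.imwrite("pics/p1.png",cv2.resize(T["img"][85:185,75:225],(750,500),interpolation=cv2.INTER_CUBIC))
E
```

```text
time: 2.22
tool_pos: [0.2334, 0.4702, 0.2058]
tool_rot: [3.142, -0.0, 1.415]
contact_force: [-0.6, 0.7, 0.5]
opening: 0.0263
time: 3.48
tool_pos: [0.4947, -0.0159, 0.206]
tool_rot: [3.141, -0.0, 1.421]
contact_force: [0.7, 0.6, 0.7]
opening: 0.0001
{'time': 3.475, 'tool_pos': [0.495, -0.016, 0.206], 'tool_rot': [3.141, -0.0, 1.421], 'contact_force': [0.706, 0.577, 0.679], 'qpos': [-0.187, 0.287, 1.604, 0.0, 1.25, -0.037], 'opening': 0.0}
[0.67177332 0.29723839 0.273     ] [0.75258902 0.01565357 0.273     ] 0.2929525317443584 yaw 0.2794907262296702
```

View pics/p1.png

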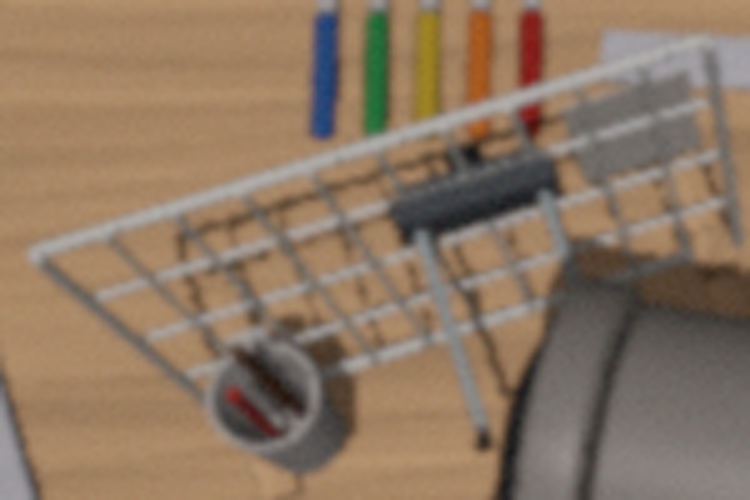

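```bash
python3 -m inch '[[[-35,28,0,0],[-35,28,0,0],[-35,28,0,0],[-35,28,0,0],[-34,27,0,0],[0,0,31,0],[0,0,31,0],[0,0,31,0],[0,0,31,0],[0,0,31,0]]]'
python3 - <<'E'
from h import *
o=observe();print({k:np.round(o[k],3).tolist() for k in("time","tool_pos","tool_rot","contact_force")})
S=read_camera("side");T=read_camera("top")
for n in("side","top"): print(n,[(np.round(d["at"],1),round(d["conf"],2)) for d in place_of(n,"bail_grip")[:2]])
a=at_z(T,[136,82.6],.2715);b=at_z(T,[93.4,216.2],.2715);print(a,b,np.linalg.norm(a-b),"yaw",np.arctan2(-(a-b)[0],(a-b)[1]))
f=lambda i,r,c,h=90,w=100:cv2.resize(i[r:r+h,c:c+w],(400,360),interpolation=cv2.INTER_CUBIC)
cv2.imwrite("pics/p2.png",np.hstack([f(S["img"],195,205),f(T["img"],165,255)]))
p=np.array(o["tool_pos"]);print("tcp px",proj(S,p),proj(T,p))
E
```

```text
time: 4.82
tool_pos: [0.6054, -0.206, 0.0499]
tool_rot: [-3.141, -0.0, 1.421]
contact_force: [0.0, -0.5, 0.2]
opening: 0.0006
{'time': 4.825, 'tool_pos': [0.605, -0.206, 0.05], 'tool_rot': [-3.141, -0.0, 1.421], 'contact_force': [0.027, -0.503, 0.229]}
side [(array([214. , 214.8]), 0.73), (array([235.8, 274. ]), 0.44)]
top []
[0.66790798 0.30053806 0.2715    ] [0.76180709 0.01750592 0.2715    ] 0.29820165888660316 yaw 0.32033503458756607
tcp px [np.float64(251.68262129789883), np.float64(290.41661512384275)] [np.float64(185.21429485089212), np.float64(306.1454376182204)]
```

View pics/p2.png

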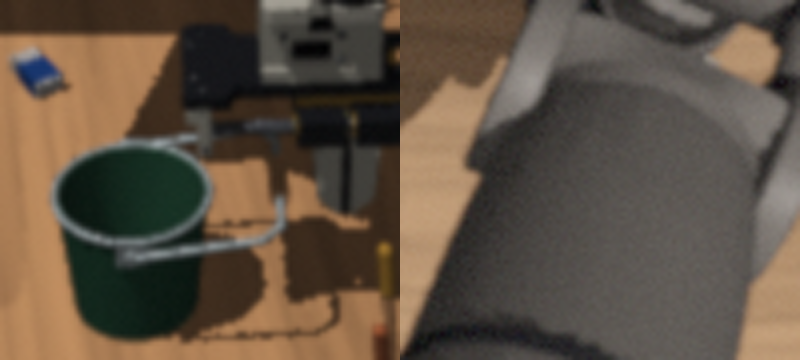

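```bash
python3 -m inch '[[[0,-5,0,0],[0,-4,0,0],[0,-2,0,0],[0,-1,0,0],[0,-0.7,-2.5,0],[0,-0.7,-2.5,0],[0,-0.7,-2.5,0],[0,-0.7,-2.5,0]]]'
cat > look.py <<'E'
from h import *
import sys
o=observe();print({k:np.round(o[k],3).tolist() for k in("time","tool_pos","contact_force")})
S=read_camera("side"); T=read_camera("top")
cv2.imwrite("pics/"+sys.argv[1],S["img"]); cv2.imwrite("pics/t"+sys.argv[1],T["img"])
for n in("side","top"):
  for l in("pail","bail_grip"):
    print(n,l,[(np.round(d["at"],1).tolist(),round(d["conf"],2)) for d in place_of(n,l)[:2]])
E
python3 look.py s3.png
```

```text
time: 6.02
tool_pos: [0.5908, -0.2047, 0.061]
tool_rot: [3.141, -0.0, 1.421]
contact_force: [-0.9, 1.1, 0.6]
opening: 0.0004
{'time': 6.025, 'tool_pos': [0.591, -0.205, 0.061], 'contact_force': [-0.909, 1.113, 0.634]}
side pail [([269.0, 236.6], 0.7)]
side bail_grip [([239.4, 275.8], 0.54)]
top pail []
top bail_grip []
```

```bash
python3 -m inch '[[[0,-0.6,-3,0],[0,-0.6,-3,0],[0,-0.6,-3,0],[0,-0.6,-3,0],[0,-0.6,-3,0],[0,-0.6,-3,0],[0,-0.7,-3,0],[0,-0.7,-3,0]]]'; python3 look.py s4.png
python3 - <<'E'
import cv2,numpy as np
f=lambda n:cv2.resize(cv2.imread("pics/"+n)[195:285,205:305],(400,360),interpolation=cv2.INTER_CUBIC)
cv2.imwrite("pics/v4.png",np.hstack([f("s3.png"),f("s4.png")]))
E
```

```text
time: 7.32
tool_pos: [0.5858, -0.2039, 0.085]
tool_rot: [3.142, -0.0, 1.421]
contact_force: [-0.6, -0.5, -1.0]
opening: 0.0003
{'time': 7.325, 'tool_pos': [0.586, -0.204, 0.085], 'contact_force': [-0.6, -0.521, -1.017]}
side pail [([268.1, 236.5], 0.81)]
side bail_grip [([237.4, 274.2], 0.73), ([269.9, 235.9], 0.51)]
top pail []
top bail_grip []
```

View pics/v4.png

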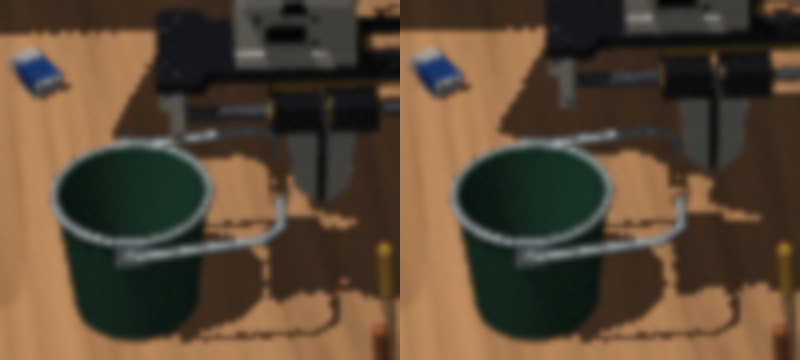

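```bash
python3 -m inch '[[[0,5,0,0],[0,0,20,0],[0,0,22,0],[0,-1,0,0],[0,-1,0,0],[0,-0.6,-3,0],[0,-0.6,-3,0],[0,-0.6,-3,0],[0,-0.6,-3,0]]]';  python3 look.py s5.png;python3 -m inch '[[[0,-0.6,-3,0],[0,-0.6,-3,0],[0,-0.6,-3,0]]]';  python3 look.py s6.png
python3 - <<'E'
import cv2,numpy as np
f=lambda n:cv2.resize(cv2.imread("pics/"+n)[195:285,205:305],(400,360),interpolation=cv2.INTER_CUBIC)
cv2.imwrite("pics/v6.png",np.hstack([f("s5.png"),f("s6.png")]))
E
```

```text
time: 8.75
tool_pos: [0.5866, -0.2042, 0.0553]
tool_rot: [3.141, 0.0, 1.421]
contact_force: [1.6, -0.2, 0.1]
opening: 0.0003
{'time': 8.75, 'tool_pos': [0.587, -0.204, 0.055], 'contact_force': [1.631, -0.246, 0.096]}
side pail [([271.4, 236.4], 0.61)]
side bail_grip [([231.5, 273.3], 0.64)]
top pail []
top bail_grip []
time: 9.43
tool_pos: [0.5842, -0.2036, 0.0638]
tool_rot: [-3.14, -0.0, 1.421]
contact_force: [0.1, -1.1, 0.5]
opening: 0.0004
{'time': 9.425, 'tool_pos': [0.584, -0.204, 0.064], 'contact_force': [0.113, -1.074, 0.523]}
side pail [([269.4, 236.2], 0.68)]
side bail_grip [([232.8, 272.5], 0.44)]
top pail []
top bail_grip []
```

View pics/v6.png

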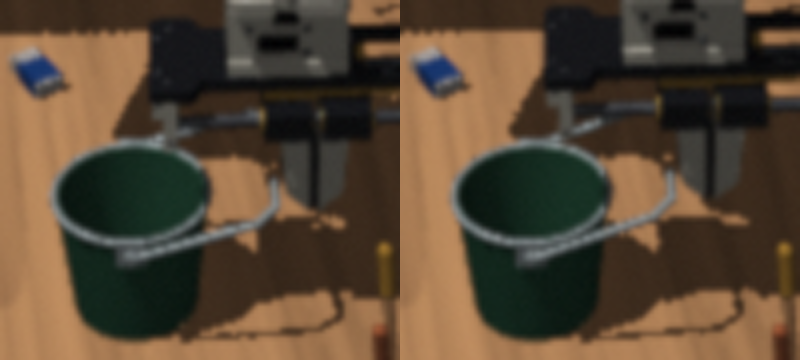

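```bash
python3 -m inch '[[[0,-2,-5.7,0],[0,-2,-5.7,0],[0,-2,-5.7,0],[0,-2.7,-5.7,0],[0,-2.7,-5.7,0],[0,-2.7,-5.7,0],[0,-3.1,-5.3,0],[0,-3.1,-5.3,0],[0,-3.1,-5.3,0]]]';  python3 look.py s7.png;python3 -m inch '[[[0,-3.7,-4,0],[0,-3.7,-4,0],[0,-3.7,-4,0],[0,-3.7,-4,0],[0,-4,-3,0],[0,-4,-3,0],[0,-4,-3,0],[0,-4,-3,0]]]';  python3 look.py s8.png
python3 - <<'E'
import cv2,numpy as np
f=lambda n:cv2.resize(cv2.imread("pics/"+n)[180:280,190:290],(400,400),interpolation=cv2.INTER_CUBIC)
cv2.imwrite("pics/v8.png",np.hstack([f("s7.png"),f("s8.png")]))
E
```

```text
time: 10.85
tool_pos: [0.5612, -0.2002, 0.1142]
tool_rot: [-3.141, -0.0, 1.421]
contact_force: [-1.0, -0.3, 0.8]
opening: 0.0001
{'time': 10.85, 'tool_pos': [0.561, -0.2, 0.114], 'contact_force': [-1.048, -0.263, 0.837]}
side pail [([268.2, 238.1], 0.93)]
side bail_grip [([222.2, 263.3], 0.77)]
top pail []
top bail_grip []
time: 12.15
tool_pos: [0.5308, -0.1956, 0.1421]
tool_rot: [3.142, -0.0, 1.421]
contact_force: [0.1, -0.4, 0.2]
opening: 0.0002
{'time': 12.15, 'tool_pos': [0.531, -0.196, 0.142], 'contact_force': [0.145, -0.368, 0.204]}
side pail [([271.7, 236.9], 0.74), ([334.1, 307.4], 0.6)]
side bail_grip [([222.9, 264.1], 0.44)]
top pail []
top bail_grip []
```

View pics/v8.png

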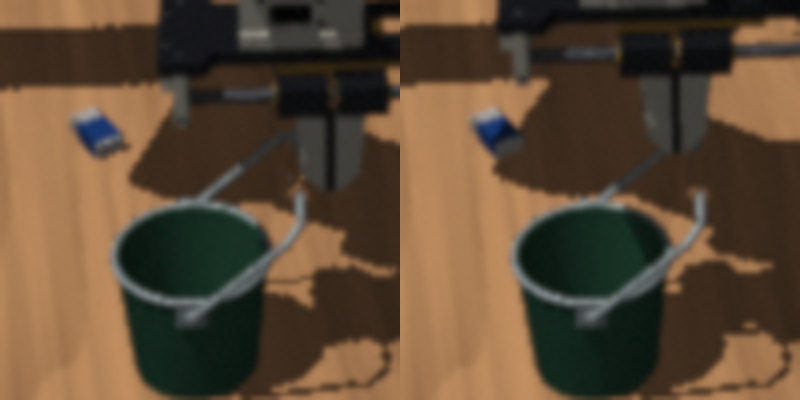

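Run:
```python
from h import *
S=read_camera("side")
m=np.array([.480,-.189]);u=np.array([.989,-.149]);v=np.array([.149,.989])
for th in np.arange(.6,1.2,.08):
    r=lambda y,h=.088:np.round(proj(S,[*(m+u*h*np.sin(th)+v*y),.078+h*np.cos(th)]),1)
    print(round(th,2),r(0),"near corner",r(-.05),"far",r(.05))
o=observe();p=np.array(o["tool_pos"]);print((p[:2]-m)@u,(p[:2]-m)@v)
```

```text
0.6 [219.4 258.1] near corner [232.7 258.7] far [207.  257.6]
0.68 [220.8 260.6] near corner [234.1 261.3] far [208.3 260. ]
0.76 [222.3 262.9] near corner [235.7 263.7] far [209.9 262.2]
0.84 [224. 265.] near corner [237.4 265.9] far [211.5 264.3]
0.92 [225.8 267. ] near corner [239.3 267.9] far [213.3 266.2]
1.0 [227.8 268.7] near corner [241.3 269.7] far [215.2 267.8]
1.08 [229.8 270.3] near corner [243.3 271.3] far [217.2 269.3]
1.16 [231.9 271.6] near corner [245.5 272.6] far [219.3 270.6]
0.05154938575679458 0.001028902243106956
```

```bash
python3 -m inch '[[[0,0,-20,0],[0,22,0,0],[0,23,0,0],[0,0,33,0],[0,0,33,0],[0,-5,0,0],[0,-3,0,0],[0,-3,-1,0],[0,-3,-2,0],[0,-4,-3,0]]]'; python3 -m inch '[[[0,-4,-3,0],[0,-4,-2.5,0],[0,-4,-2.5,0],[0,-4,-2,0],[0,-4,-2,0],[0,-5,-2,0],[0,-5,-2,0],[0,-5,-1,0],[0,-5,-1,0],[0,-5,-1,0]]]';  python3 look.py s9.png
python3 - <<'E'
from h import *
m=np.array([.480,-.189]);u=np.array([.989,-.149]);o=observe();p=np.array(o["tool_pos"]);print((p[:2]-m)@u)
E
```

```text
time: 13.75
tool_pos: [0.5589, -0.2002, 0.1035]
tool_rot: [3.138, 0.001, 1.421]
contact_force: [2.7, -0.6, 2.5]
opening: 0.0002
time: 15.0
tool_pos: [0.5129, -0.1929, 0.121]
tool_rot: [-3.142, -0.0, 1.421]
contact_force: [0.1, -0.3, -1.0]
opening: 0.0006
{'time': 15.0, 'tool_pos': [0.513, -0.193, 0.121], 'contact_force': [0.086, -0.318, -0.974]}
side pail [([270.0, 235.6], 0.75), ([345.6, 208.7], 0.22)]
side bail_grip [([213.9, 242.9], 0.57)]
top pail []
top bail_grip []
0.03355550030533722
```

```bash
python3 -m inch '[[[0,-4,0,0],[0,-3,0,0],[0,-1.5,0,0],[0,0,0,0],[0,10,0,0],[0,25,0,0],[0,20,-40,0],[0,0,-50,0]]]'; python3 look.py s10.png
python3 - <<'E'
from h import *
S=read_camera("side")
m=np.array([.480,-.189]);u=np.array([.989,-.149]);v=np.array([.149,.989])
for th in np.arange(-.2,.25,.1):
    r=lambda y,h=.088:np.round(proj(S,[*(m+u*h*np.sin(th)+v*y),.078+h*np.cos(th)]),1)
    print(round(th,2),r(0),"near corner",r(-.05),"far",r(.05), "piv",r(-.052,0))
f=lambda n:cv2.resize(cv2.imread("pics/"+n)[185:285,190:290],(400,400),interpolation=cv2.INTER_CUBIC)
cv2.imwrite("pics/v10.png",np.hstack([f("side0.png"),f("s10.png")]))
E
```

```text
time: 16.3
tool_pos: [0.5603, -0.1999, 0.2106]
tool_rot: [-3.14, -0.001, 1.421]
contact_force: [0.3, 0.0, 0.0]
opening: 0.0007
{'time': 16.3, 'tool_pos': [0.56, -0.2, 0.211], 'contact_force': [0.348, 0.016, 0.026]}
side pail [([269.3, 236.4], 0.57)]
side bail_grip [([210.1, 236.8], 0.65)]
top pail []
top bail_grip []
-0.2 [215.3 228.7] near corner [228.6 228.1] far [203.  229.2] piv [259.  237.5]
-0.1 [214.8 232.5] near corner [228. 232.] far [202.4 232.9] piv [259.  237.5]
0.0 [214.5 236.3] near corner [227.8 236. ] far [202.2 236.6] piv [259.  237.5]
0.1 [214.6 240.2] near corner [227.8 240. ] far [202.2 240.3] piv [259.  237.5]
0.2 [214.9 244. ] near corner [228.2 244. ] far [202.6 244. ] piv [259.  237.5]
```

View pics/v10.png

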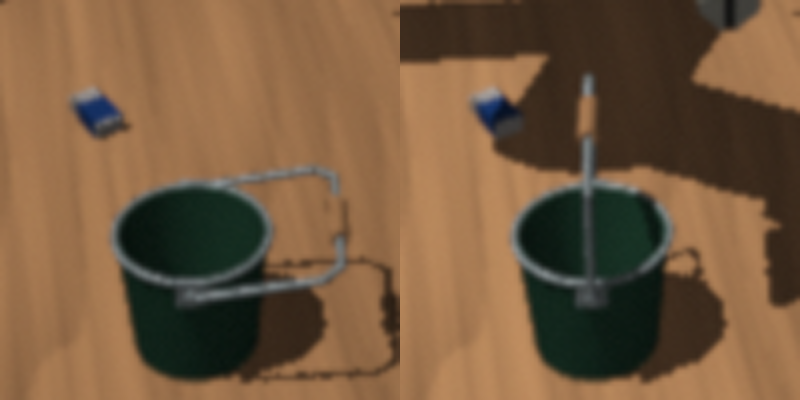

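```bash
python3 -m inch '[[[0,-20,0,0],[0,-30,0,0],[0,-31,0,0],[0,0,0,0],[0,0,20,0],[0,0,20,0],[0,0,16,0],[0,0,0,0]]]' -1 15
python3 - <<'E'
from h import *
C={n:read_camera(n) for n in("side","top")}
o=observe();print(np.round(o["tool_pos"],4),o["opening"])
i=cv2.imread("pics/side0.png");t=cv2.imread("pics/top0.png")
S,T=C["side"],C["top"]
# black tip pixels: dark blobs near predicted tips
for n,img,pt in(("top",t,(172,171.5)),("top",t,(164.6,197)),("side",i,(136,266)),("side",i,(144,277))):
    r,c=int(pt[0]),int(pt[1]); print(n,pt); print(img[r-5:r+6,c-6:c+7].mean(2).astype(int))
print("near rail corner",tri(S,[125,332],T,[93.4,216.2]))
for z in(.271,.273): print(np.round(proj(S,at_z(T,[93.4,216.2],z)),1),np.round(proj(S,at_z(T,[136,82.6],z)),1))
g=i.mean(2)
print("side near corner patch r118-130 c324-338");print(g[118:131,324:339].astype(int))
E
```

```text
time: 17.65
tool_pos: [0.4789, -0.1875, 0.1532]
tool_rot: [-3.138, -0.001, 1.421]
contact_force: [0.1, -0.3, -0.3]
opening: 0.076
[ 0.4797 -0.188   0.1549] 0.08451769203373617
top (172, 171.5)
[[116 118 114 111 116 119 116 113 113 115 116 115 116]
 [117 115 116 113 117 120 117 112 114 118 115 117 118]
 [121 121 122 121 118 119 113 108 116 120 121 122 123]
 [122 122 122 119 114 101  91  95 111 123 123 124 123]
 [121 121 123 120 113  93  70  77 103 118 124 124 124]
 [124 125 125 122 108  82  49  58  88 113 125 125 123]
 [124 126 124 119 104  69  38  51  83 114 125 125 125]
 [123 125 125 121 106  76  55  65  92 113 122 128 125]
 [126 130 130 126 118 105  98 105 111 120 127 127 127]
 [130 131 130 129 126 122 118 123 126 128 127 129 125]
 [127 126 126 125 124 124 122 125 124 123 123 124 123]]
top (164.6, 197)
[[116 118 115 117 122 118 113 117 118 119 120 120 122]
 [119 119 118 117 118 119 116 118 120 123 118 119 120]
 [121 123 122 114 112 109 107 112 120 122 124 122 124]
 [121 118 119 114 102  93  89 106 117 119 120 122 122]
 [127 127 124 118  97  73  63  86 112 122 128 126 126]
 [129 128
[... 1917 characters left out ...]
6  65]
 [153 153 136 108  82  70  66  65  67  65  65  65  66  66  66]
 [138 136 145 141 117  94  76  68  67  65  65  66  65  66  66]
 [111 105 122 139 146 133 110  85  70  66  65  66  66  66  67]
 [ 94  97 103 114 132 145 146 121  93  73  66  65  66  67  65]
 [ 87  91  96 104 107 121 144 148 119  81  66  65  66  66  68]
 [ 78  66  70  91  98 108 126 134 107  77  67  66  66  67  74]
 [ 71  52  46  56  70  94 106 100  83  78  78  78  76  80  89]
 [ 70  52  41  40  46  70  92  90  88  99 102 102 102 104 106]
 [ 72  56  43  41  40  58  89  87  91 101 106 108 109 108 108]
 [ 74  63  53  44  41  58  87  80  74  91 100 104 105 106 106]
 [ 76  65  70  62  52  59  86  82  85 105 105 103 104 105 106]]
```

```bash
python3 -m inch '[[[0,0,1,0],[0,0,0,0],[0,0,0,0],[0,0,0,0],[0,0,0,0],[0,0,0,0]]]' 1 20; python3 -m inch '[[[0,0,-1,0],[0,0,-1,0],[0,0,-2,0],[0,0,-3,0],[0,0,-5,0],[0,0,-8,0],[0,0,0,0]]]'
python3 - <<'E'
from h import *
o=observe();print({k:np.round(o[k],4).tolist() for k in("time","tool_pos","tool_rot","contact_force","opening")})
E
```

```text
time: 18.5
tool_pos: [0.4791, -0.1878, 0.1539]
tool_rot: [3.142, -0.0, 1.421]
contact_force: [-0.3, -0.5, -0.1]
opening: 0.0329
time: 19.38
tool_pos: [0.4796, -0.1881, 0.1748]
tool_rot: [3.14, 0.001, 1.421]
contact_force: [0.9, 0.9, 0.6]
opening: 0.0005
{'time': 19.375, 'tool_pos': [0.4796, -0.1881, 0.1748], 'tool_rot': [3.1398, 0.0006, 1.4208], 'contact_force': [0.9207, 0.8592, 0.6213], 'opening': 0.0005}
```

```bash
python3 -m inch '[[[0,0,-25,0],[0,0,-25,0],[0,0,0,0],[0,0,0,0],[0,0,0,0],[0,0,0,0],[0,0,0,0],[0,0,0,0],[0,0,0,0]]]' -1 20; python3 look.py s11.png
python3 - <<'E'
import cv2,numpy as np
a=cv2.imread("pics/s10.png").astype(int)[200:285,205:275];b=cv2.imread("pics/s11.png").astype(int)[200:285,205:275]
# pail body green mask comparison, orange wood centroid
for i in(a,b):
    g=(i[...,1]>i[...,2]+15); r,c=np.nonzero(g); print("green",len(r),r.mean()+200,c.mean()+205)
cv2.imwrite("pics/d.png",b)
for n in("s10.png","s11.png"):
    i=cv2.imread("pics/"+n).astype(int); p=i[205:232,225:250]; w=(p[...,2]-p[...,0]>90)&(p[...,2]>150); r,c=np.nonzero(w); print(n,len(r),r.mean()+205 if len(r) else 0,c.mean()+225 if len(c) else 0)
    print(p[9,:].tolist()[6:18])
E
```

```text
time: 20.5
tool_pos: [0.4792, -0.1878, 0.2239]
tool_rot: [3.142, -0.0, 1.421]
contact_force: [-0.3, -0.1, -0.1]
opening: 0.0857
{'time': 20.5, 'tool_pos': [0.479, -0.188, 0.224], 'contact_force': [-0.286, -0.138, -0.098]}
side pail [([268.7, 237.3], 0.63)]
side bail_grip [([211.4, 239.3], 0.53)]
top pail [([234.5, 299.7], 0.43)]
top bail_grip []
green 641 251.53510140405615 236.77535101404055
green 499 256.21042084168334 234.501002004008
s10.png 0 0 0
[[27, 41, 58], [28, 42, 60], [33, 50, 68], [52, 77, 107], [77, 113, 155], [81, 119, 164], [73, 107, 147], [55, 82, 114], [36, 53, 75], [29, 43, 61], [30, 43, 61], [30, 44, 61]]
s11.png 9 227.66666666666666 225.44444444444446
[[28, 43, 59], [30, 44, 61], [29, 44, 61], [34, 51, 71], [45, 67, 95], [49, 73, 101], [44, 65, 91], [37, 54, 76], [30, 44, 61], [30, 44, 61], [30, 45, 62], [31, 45, 63]][ WARN:0@0.018] global loadsave.cpp:1063 imwrite_ Unsupported depth image for selected encoder is fallbacked to CV_8U.
```

```bash
python3 -m inch '[[[0,0,20,0],[0,0,25,0],[0,0,20,0],[0,0,10,0],[0,0,0,0]]]'; python3 -m inch '[[[0,0,0,0],[0,0,0,0],[0,0,0,0],[0,0,0,0],[0,0,0,0],[0,0,0,0],[0,0,0,0],[0,0,0,0],[0,0,0,0],[0,0,0,0]]]' 1 20;  python3 -m inch '[[[0,0,0,0],[0,0,0,0]]]'
```

```text
time: 21.42
tool_pos: [0.479, -0.1878, 0.1486]
tool_rot: [-3.141, -0.0, 1.421]
contact_force: [-0.3, -0.0, -0.0]
opening: 0.0916
time: 22.68
tool_pos: [0.4807, -0.1884, 0.1509]
tool_rot: [3.137, 0.001, 1.421]
contact_force: [1.1, 1.0, 12.1]
opening: 0.0015
time: 22.92
tool_pos: [0.4807, -0.1884, 0.151]
tool_rot: [3.137, 0.001, 1.421]
contact_force: [-0.2, 0.8, 10.7]
opening: 0.0007
```

```bash
python3 look.py s12.png
python3 - <<'E'
import cv2,numpy as np
f=lambda n:cv2.resize(cv2.imread("pics/"+n)[175:275,190:290],(400,400),interpolation=cv2.INTER_CUBIC)
cv2.imwrite("pics/v12.png",np.hstack([f("s11.png"),f("s12.png")]))
E
```

```text
{'time': 22.925, 'tool_pos': [0.481, -0.188, 0.151], 'contact_force': [-0.24, 0.766, 10.685]}
side pail [([268.1, 237.2], 0.9)]
side bail_grip [([211.9, 239.0], 0.42)]
top pail [([234.3, 299.5], 0.46)]
top bail_grip [([233.0, 298.3], 0.67)]
```

View pics/v12.png

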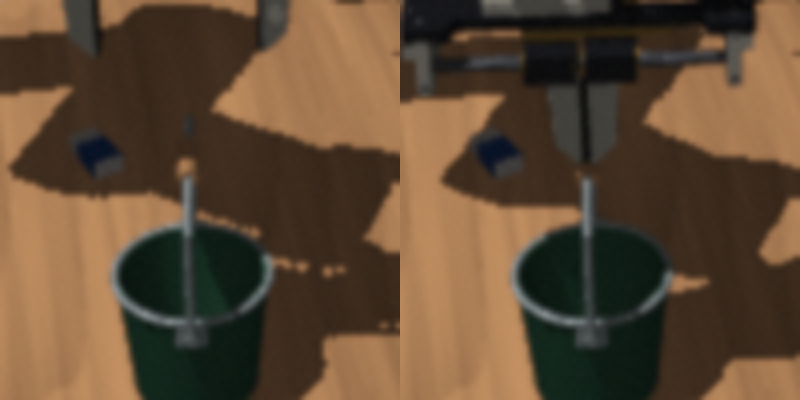

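Run:
```python
from h import *
S=read_camera("side")
o=observe();t=np.array(o["tool_pos"])
for dz in(0,.01,.02): print(dz,np.round(proj(S,t+[0,0,dz]),1))
print("wood",proj(S,[.48,-.189,.166]),proj(S,[.48,-.189,.145]))
b=cv2.imread("pics/s12.png").astype(int);print(b[208:228,228:246].mean(2).astype(int))
print((b[208:228,228:246,2]-b[208:228,228:246,0]))
```

```text
0 [219.6 236.8]
0.01 [216.1 236.7]
0.02 [212.5 236.5]
wood [np.float64(214.49711075477973), np.float64(236.29854424091408)] [np.float64(221.90190164517173), np.float64(236.6446204340199)]
[[ 53  61  63  62  62  62  56  34  19  36  56  62  63  64  64  61  50  47]
 [ 52  60  63  63  63  62  57  32  18  36  56  62  63  63  63  63  53  47]
 [ 48  58  62  63  64  63  57  34  20  36  56  62  62  63  64  60  51  48]
 [ 46  56  61  61  63  63  57  36  20  35  56  63  63  62  60  55  50  47]
 [ 43  48  55  59  62  62  57  38  21  32  54  62  62  60  54  50  46  47]
 [ 42  43  46  53  59  61  58  38  19  30  54  61  60  53  48  47  47  47]
 [ 43  44  43  46  52  57  55  38  23  33  54  58  54  49  47  47  47  46]
 [ 43  42  43  44  48  50  51  38  29  36  51  50  47  46  47  45  46  47]
 [ 44  43  42  44  45  45  46  42  40  40  42  43  45  45  46  46  46  46]
 [ 43  45  44  43  45  48  54  48  45  42  43  43  44  45  45  46  46  47]
 [ 44  43  44  45  45  53  68  60  53  50  48  46  45  46  45  45  47  47]
 [ 45  42  43  44  44  49  62  70  76  65  55  50  46  45  46  45  47  47]
 [ 44  44  4
[... 1029 characters left out ...]
30 31 34 33 34]
 [31 30 31 31 31 30 27 26 27 25 25 26 30 33 32 32 32 34]
 [31 31 31 30 32 34 38 35 29 30 29 30 30 31 32 33 33 33]
 [32 30 31 31 32 38 47 38 27 28 32 32 32 32 32 32 33 33]
 [33 31 30 31 32 36 43 31 11 14 30 35 33 32 32 32 31 33]
 [32 31 31 32 32 33 35 21  0  2 22 32 33 32 32 33 33 33]
 [31 32 32 31 31 33 32 17 -3 -4 11 25 31 32 31 33 32 31]
 [32 31 33 33 33 32 29 13 -4 -5  4 22 30 32 33 32 32 33]
 [31 31 33 33 32 32 28 11 -6 -6  0 20 30 31 31 32 32 32]
 [32 32 32 32 32 31 27  8 -5 -6  0 21 30 31 32 33 32 32]
 [35 35 35 36 36 34 27  8 -7 -6  2 22 31 31 32 32 31 32]
 [55 54 55 57 57 52 37  9 -5 -6  2 21 29 30 31 31 32 33]
 [80 81 81 83 83 78 57 21 -3 -7  1 19 29 30 31 32 33 32]]
```

```bash
python3 -m inch '[[[0,0,-5,0],[0,0,-15,0],[0,0,-5,0],[0,0,0,0],[0,0,0,0],[0,0,0,0],[0,0,0,0],[0,0,0,0],[0,0,0,0]]]' -1 20; python3 look.py s13.png
python3 - <<'E'
import cv2
for n in("s10.png","s13.png"):
    i=cv2.imread("pics/"+n).astype(int); print(i[214,230:243].mean(1).astype(int).tolist() if 0 else i[[214,222,235],228:246].mean(2).astype(int).tolist())
E
```

```text
time: 24.4
tool_pos: [0.4792, -0.1878, 0.1739]
tool_rot: [3.142, -0.0, 1.421]
contact_force: [-0.4, -0.7, -0.3]
opening: 0.0858
{'time': 24.4, 'tool_pos': [0.479, -0.188, 0.174], 'contact_force': [-0.361, -0.713, -0.341]}
side pail [([269.2, 237.9], 0.94)]
side bail_grip [([215.2, 237.5], 0.54)]
top pail [([230.5, 299.5], 0.61)]
top bail_grip []
[[41, 41, 42, 42, 43, 50, 78, 115, 121, 109, 83, 54, 44, 44, 45, 44, 47, 46], [42, 44, 44, 43, 43, 43, 47, 75, 117, 101, 66, 47, 43, 44, 44, 44, 44, 44], [22, 20, 22, 24, 26, 27, 29, 41, 66, 54, 34, 31, 30, 32, 32, 35, 33, 34]]
[[43, 43, 44, 45, 45, 45, 43, 46, 47, 44, 43, 42, 44, 46, 46, 46, 47, 47], [45, 45, 45, 45, 45, 46, 53, 84, 117, 90, 59, 47, 44, 44, 45, 46, 45, 45], [24, 22, 23, 22, 21, 21, 25, 44, 65, 54, 32, 21, 21, 23, 22, 21, 21, 21]]
```

```bash
python3 -m inch '[[[0,0,14,0],[0,0,14,0],[0,0,13,0]]]'; python3 -m inch '[[[0,0,0,0],[0,0,0,0],[0,0,0,0],[0,0,0,0],[0,0,0,0],[0,0,0,0],[0,0,0,0],[0,0,0,0],[0,0,0,0],[0,0,0,0]]]' 1 20
```

```text
time: 25.08
tool_pos: [0.4787, -0.1876, 0.1314]
tool_rot: [-3.14, -0.001, 1.421]
contact_force: [-0.1, 0.5, 0.3]
opening: 0.0916
time: 26.32
tool_pos: [0.4792, -0.1878, 0.1329]
tool_rot: [3.142, -0.0, 1.421]
contact_force: [-0.0, 0.6, 0.4]
opening: 0.0112
```

```bash
python3 -m inch '[[[0,0,-1,0],[0,0,-2,0],[0,0,-5,0],[0,0,-12,0],[0,0,-18,0],[0,0,-18,0],[0,0,-15,0],[0,0,-9,0],[0,0,-4,0]]]'; python3 -m inch '[[[0,0,0,-0.06],[0,0,0,-0.1],[0,0,0,-0.1],[0,0,0,-0.1],[0,0,0,-0.065],[0,0,0,-0.04]]]'; python3 -m inch '[[[8,0,0,0],[20,0,0,0],[30,0,0,0],[36,0,0,0],[36,0,0,0],[36,0,0,0],[30,0,0,0],[20,0,0,0],[8,0,0,0],[3,0,0,0]]]'; python3 -m inch '[[[0,8,0,0],[0,20,0,0],[0,24,0,0],[0,24,0,0],[0,20,0,0],[0,14,0,0],[0,6,0,0],[0,2,0,0],[0,0,0,0]]]'; python3 look.py s14.png
python3 - <<'E'
from h import *
print(observe()["opening"])
S=read_camera("side");T=read_camera("top")
n=np.array([.949,.315]);w=np.array([-.315,.949]);o=observe();p=np.array(o["tool_pos"]);print("n,w",p[:2]@n,p[:2]@w)
print("wood px",np.round(proj(S,p+[0,0,.033]),1))
E
```

```text
time: 27.45
tool_pos: [0.4792, -0.1879, 0.2174]
tool_rot: [3.141, 0.0, 1.421]
contact_force: [-0.5, -0.2, -4.0]
opening: 0.0115
time: 28.2
tool_pos: [0.4788, -0.1877, 0.2163]
tool_rot: [-3.141, -0.001, 1.887]
contact_force: [0.8, 0.6, -4.0]
opening: 0.0111
time: 29.45
tool_pos: [0.4085, 0.0284, 0.217]
tool_rot: [3.141, 0.0, 1.887]
contact_force: [0.2, -0.4, -4.5]
opening: 0.0109
time: 30.58
tool_pos: [0.5207, 0.0644, 0.2169]
tool_rot: [-3.141, -0.0, 1.886]
contact_force: [-0.7, 0.6, -4.4]
opening: 0.0115
{'time': 30.575, 'tool_pos': [0.521, 0.064, 0.217], 'contact_force': [-0.728, 0.606, -4.409]}
side pail [([186.2, 237.5], 0.84), ([189.7, 304.5], 0.22)]
side bail_grip [([129.1, 238.0], 0.56)]
top pail [([215.3, 203.2], 0.44)]
top bail_grip []
0.010977686574232533
n,w 0.5146891007096563 -0.10287713754398137
wood px [131.7 237.4]
```

```bash
python3 -m inch '[[[0,8,0,0],[0,16,0,0],[0,20,0,0],[0,20,0,0],[0,20,0,0],[0,14,0,0],[0,8,0,0],[0,4,0,0],[0,2,0,0],[0,0,0,0]]]'; python3 look.py s15.png
python3 - <<'E'
from h import *
S=read_camera("side");T=read_camera("top")
n=np.array([.949,.315]);w=np.array([-.315,.949]);o=observe();p=np.array(o["tool_pos"]);print("n,w",p[:2]@n,p[:2]@w)
a=cv2.imread("pics/s15.png")[75:175,235:340];b=cv2.imread("pics/ts15.png")[85:185,75:225]
cv2.imwrite("pics/v15.png",np.hstack([cv2.resize(a,(420,400),interpolation=cv2.INTER_CUBIC),cv2.resize(b[:, 40:135],(380,400),interpolation=cv2.INTER_CUBIC)]))
for l,q in(("wood",p+[0,0,.033]),("tip",p+[0,0,.021]),("bodyfar",[*(p[:2]+n*.095),p[2]+.087]),("bodyfar top",[*(p[:2]+n*.095),p[2]+.107])): print(l,"side crop",np.round(((np.array(proj(S,q))-[75,235])*4)[::-1]),"top crop",np.round(((np.array(proj(T,q))-[85,115])*4)[::-1]+[420,0]))
E
```

```text
time: 32.22
tool_pos: [0.6274, 0.0992, 0.217]
tool_rot: [3.142, -0.0, 1.886]
contact_force: [-0.0, -0.2, -3.7]
opening: 0.0115
{'time': 32.225, 'tool_pos': [0.627, 0.099, 0.217], 'contact_force': [-0.049, -0.166, -3.68]}
side pail [([177.4, 273.0], 0.96)]
side bail_grip [([119.8, 274.5], 0.49)]
top pail [([174.5, 191.5], 0.53)]
top bail_grip [([251.7, 208.3], 0.36)]
n,w 0.6266974794427825 -0.10347921703767972
wood side crop [157. 191.] top crop [676. 284.]
tip side crop [157. 207.] top crop [680. 291.]
bodyfar side crop [277.  90.] top crop [604.  86.]
bodyfar top side crop [278.  63.] top crop [595.  69.]
```

View pics/v15.png

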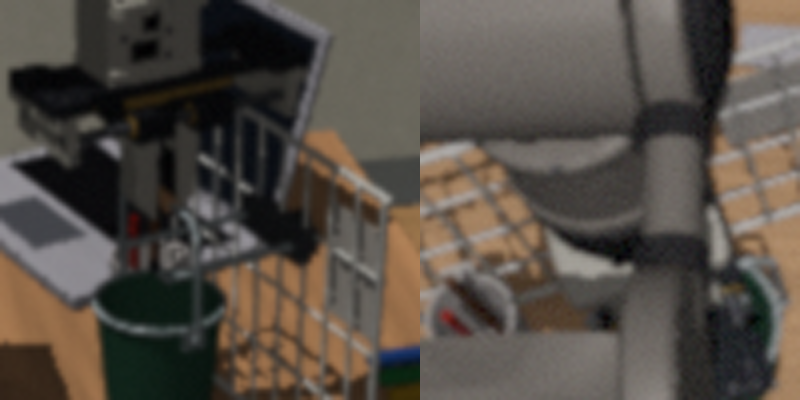

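Run:
```python
from h import *
S=read_camera("side");T=read_camera("top")
n=np.array([.949,.315]);w=np.array([-.315,.949])
g=cv2.imread("pics/side0.png").mean(2).astype(int); print(g[130:148,268:282])
for r in(139,140,141,142):
    x,e=tri(S,[r,273.1],T,[164.7,196.8]); print(r,np.round(x,4),e[0],"n,w",x[:2]@n,x[:2]@w)
for pt in([.7285,-.1337],):
  for dx in(-.112,-.121,-.124):
    for z in(.198,.206,.214):
      q=n*(pt[0]+dx)+w*pt[1]; print(dx,z,"side",np.round(proj(S,[*q,z]),1),"top",np.round(proj(T,[*q,z]),1))
```

```text
[[ 23  19  13  11  15  15  13  12  12  35  61  49  51  93]
 [ 24  15  12  10  17  20  20  21  26  47  76  69  61  75]
 [ 25  19  16  22  28  39  48  55  59  73  95  93  84  75]
 [ 33  35  40  54  61  70  81  88  85  79  80  69  56  44]
 [ 62  64  71  87  88  79  76  76  67  60  65  50  31  22]
 [ 87  80  75  73  63  50  53  72  68  74  88  78  56  35]
 [ 60  57  65  66  51  31  37  69  90 104 108 104  87  71]
 [ 36  43  68  73  55  31  40  78  94  94  85  92  89  95]
 [ 32  42  71  76  55  31  42  82  94  86  80 104  95  89]
 [ 33  43  70  75  52  28  42  83  95  87  82  95  77  68]
 [ 36  46  71  75  46  24  37  79  97  94  79  71  60  60]
 [ 58  63  80  80  48  21  33  71  93  90  69  55  57  65]
 [ 83  85  90  86  58  30  35  60  69  68  64  66  73  81]
 [ 79  75  77  71  57  42  40  49  57  68  79  87  92  92]
 [ 75  73  71  66  60  52  47  44  53  68  78  76  75  79]
 [ 76  74  71  67  63  58  51  45  48  53  58  61  71  89]
 [ 76  74  71  68  63  58  55  51  48  49  54  72  82  86]
 [ 77  74  72  67  63  59  54  53  51  49  59  88 103  94]]
139 [0.6169 0.0645 0.219 ] 0.00018751890733700248 n,w 0.6057268933953144 -0.13312624420494593
140 [0.6174 0.0649 0.2158] 0.000224001443001975 n,w 0.6063178928208656 -0.1328971233271275
141 [0.6179 0.0653 0.2127] 0.00063683338737788 n,w 0.6069102885099237 -0.13266788958606754
142 [0.6183 0.0657 0.2096] 0.0010509824700442713 n,w 0.6075040826985046 -0.13243854621944479
-0.112 0.198 side [145.1 276.5] top [162.9 196.7]
-0.112 0.206 side [142.5 276.5] top [161.9 196.3]
-0.112 0.214 side [139.9 276.5] top [160.8 195.9]
-0.121 0.198 side [145.9 273.6] top [166.5 197.9]
-0.121 0.206 side [143.2 273.7] top [165.5 197.5]
-0.121 0.214 side [140.6 273.7] top [164.5 197.1]
-0.124 0.198 side [146.1 272.7] top [167.6 198.3]
-0.124 0.206 side [143.5 272.7] top [166.7 197.9]
-0.124 0.214 side [140.9 272.7] top [165.7 197.5]
```

```bash
python3 -m inch '[[[0,1.5,3,0],[0,0,6,0],[0,0,6,0],[0,0,3,0],[0,0,1,0],[0,0,0,0]]]'; for i in 1 2 3 4; do python3 -c "
from h import *
o=observe();print(np.round(o['contact_force'],2),np.round(o['torque'],3))"; done; python3 -m inch '[[[0,0,1,0],[0,0,1,0],[0,0,1,0],[0,0,0,0]]]'
```

```text
time: 33.48
tool_pos: [0.629, 0.0997, 0.198]
tool_rot: [3.141, -0.0, 1.886]
contact_force: [0.3, 0.4, -4.4]
opening: 0.011
[ 0.32  0.4  -4.43] [-0.067  0.04  -0.008]
[ 0.32  0.4  -4.43] [-0.067  0.04  -0.008]
[ 0.32  0.4  -4.43] [-0.067  0.04  -0.008]
[ 0.32  0.4  -4.43] [-0.067  0.04  -0.008]
time: 33.98
tool_pos: [0.6289, 0.0997, 0.1948]
tool_rot: [-3.141, -0.0, 1.886]
contact_force: [-0.4, 0.5, -4.0]
opening: 0.011
```

```bash
python3 -m inch '[[[0,0,1,0],[0,0,1,0],[0,0,1,0],[0,0,0,0]]]'
```

```text
time: 34.48
tool_pos: [0.6289, 0.0997, 0.1918]
tool_rot: [-3.141, -0.0, 1.886]
contact_force: [-0.3, 0.4, -3.2]
opening: 0.011
```

```bash
python3 -m inch '[[[0,0,1,0],[0,0,0,0]]]' | grep -E "force|pos"; python3 -m inch '[[[0,0,0.5,0],[0,0,0,0]]]'| grep -E "force|pos"
```

```text
tool_pos: [0.6289, 0.0997, 0.1908]
contact_force: [-0.7, -0.4, -4.1]
tool_pos: [0.6289, 0.0997, 0.1904]
contact_force: [-0.3, 0.2, -4.1]
```

```bash
for i in 1; do python3 -m inch '[[[0,0,1,0],[0,0,0,0]]]' | grep -E "force|pos"; python3 -m inch '[[[0,0,1,0],[0,0,0,0]]]'| grep -E "force|pos"; done
```

```text
tool_pos: [0.6289, 0.0997, 0.1893]
contact_force: [0.4, 0.4, -4.3]
tool_pos: [0.6289, 0.0997, 0.1883]
contact_force: [0.3, 0.2, -3.9]
```

```bash
python3 -m inch '[[[0,0,1,0],[0,0,0,0]]]' | grep -E "force|pos"; python3 -m inch '[[[0,0,1,0],[0,0,0,0]]]'| grep -E "force|pos"
```

```text
tool_pos: [0.6289, 0.0997, 0.1873]
contact_force: [0.5, 0.7, -4.2]
tool_pos: [0.6289, 0.0997, 0.1863]
contact_force: [-0.2, 0.7, -5.0]
```

```bash
python3 -m inch '[[[0,0,1,0],[0,0,0,0]]]' | grep -E "force|pos"; python3 -m inch '[[[0,0,1,0],[0,0,0,0]]]'| grep -E "force|pos"
```

```text
tool_pos: [0.6289, 0.0997, 0.1853]
contact_force: [-0.0, -0.7, -4.1]
tool_pos: [0.6289, 0.0997, 0.1843]
contact_force: [-0.3, -0.4, -3.7]
```

```bash
python3 -m inch '[[[0,0,1,0],[0,0,0,0]]]' | grep -E "force|pos"; python3 -m inch '[[[0,0,1,0],[0,0,0,0]]]'| grep -E "force|pos"
```

```text
tool_pos: [0.6289, 0.0997, 0.1833]
contact_force: [-0.6, 0.8, -3.9]
tool_pos: [0.6289, 0.0997, 0.1823]
contact_force: [-0.8, 0.3, -4.8]
```

```bash
python3 -m inch '[[[0,0,1,0],[0,0,0,0]]]' | grep -E "force|pos"; python3 -m inch '[[[0,0,0.5,0],[0,0,0,0]]]'| grep -E "force|pos"
```

```text
tool_pos: [0.6289, 0.0997, 0.1813]
contact_force: [-0.9, -0.5, -4.5]
tool_pos: [0.6289, 0.0997, 0.1809]
contact_force: [0.7, 0.3, -4.3]
```

```bash
python3 -m inch '[[[0,0,1,0],[0,0,0,0]]]' | grep -E "force|pos"; python3 -m inch '[[[0,0,1,0],[0,0,0,0]]]'| grep -E "force|pos"
```

```text
tool_pos: [0.6289, 0.0997, 0.1798]
contact_force: [-0.5, -0.0, -3.6]
tool_pos: [0.6289, 0.0997, 0.1788]
contact_force: [0.2, -0.5, -4.6]
```

```bash
python3 -m inch '[[[0,0,1,0],[0,0,0,0]]]' | grep -E "force|pos"; python3 -m inch '[[[0,0,1,0],[0,0,0,0]]]'| grep -E "force|pos"
```

```text
tool_pos: [0.6289, 0.0997, 0.1778]
contact_force: [0.2, -1.0, -4.5]
tool_pos: [0.6289, 0.0997, 0.1768]
contact_force: [-1.0, 0.6, -4.4]
```

```bash
python3 -m inch '[[[0,0,1,0],[0,0,0,0]]]' | grep -E "force|pos"; python3 -m inch '[[[0,0,1,0],[0,0,0,0]]]'| grep -E "force|pos"
```

```text
tool_pos: [0.6289, 0.0997, 0.1758]
contact_force: [0.4, -1.2, -4.6]
tool_pos: [0.6289, 0.0997, 0.1748]
contact_force: [0.1, -0.3, -4.2]
```

```bash
python3 -m inch '[[[0,0,1,0],[0,0,0,0]]]' | grep -E "force|pos"; python3 -m inch '[[[0,0,1,0],[0,0,0,0]]]'| grep -E "force|pos"
```

```text
tool_pos: [0.629, 0.0997, 0.1739]
contact_force: [0.1, 1.1, -3.7]
tool_pos: [0.629, 0.0997, 0.1731]
contact_force: [-0.0, -0.3, -2.3]
```

```bash
python3 -m inch '[[[0,0,0.5,0],[0,0,0,0]]]' | grep -E "force|pos"; python3 -m inch '[[[0,0,0.5,0],[0,0,0,0]]]'| grep -E "force|pos"
```

```text
tool_pos: [0.629, 0.0997, 0.1727]
contact_force: [-1.0, -0.7, -1.8]
tool_pos: [0.629, 0.0997, 0.1721]
contact_force: [0.1, -1.2, -0.5]
```

```bash
python3 -m inch '[[[0,0,0.2,0],[0,0,0,0]]]' | grep -E "force|pos"; python3 -m inch '[[[0,0,0,0],[0,0,0,0]]]'| grep -E "force|pos|time"
```

```text
tool_pos: [0.629, 0.0997, 0.1719]
contact_force: [-1.5, -0.4, 1.0]
time: 40.48
tool_pos: [0.629, 0.0997, 0.1718]
contact_force: [-0.7, 0.4, 0.3]
```

```bash
python3 -m inch '[[[0,0,0,0],[0,0,0,0],[0,0,0,0],[0,0,0,0],[0,0,0,0],[0,0,0,0],[0,0,0,0]]]' 0.1 20; python3 look.py s16.png
python3 - <<'E'
from h import *
S=read_camera("side");o=observe();p=np.array(o["tool_pos"])
print("wood pred",proj(S,p+[0,0,.033]),"pail pred",proj(S,p+[0,0,.033-.166]))
a=cv2.imread("pics/s15.png");b=cv2.imread("pics/s16.png")
def green(i):
    j=i.astype(int)[110:200,245:300];m=(j[...,1]>j[...,2]+15)&(j[...,1]>j[...,0]+5);r,c=np.nonzero(m);return len(r),r.mean()+110,c.mean()+245
print(green(a),green(b))
E
```

```text
time: 41.35
tool_pos: [0.6289, 0.0997, 0.1718]
tool_rot: [3.141, -0.0, 1.886]
contact_force: [-0.1, 0.5, -0.4]
opening: 0.0414
{'time': 41.35, 'tool_pos': [0.629, 0.1, 0.172], 'contact_force': [-0.051, 0.493, -0.398]}
side pail [([187.9, 271.3], 0.87), ([190.0, 302.3], 0.35)]
side bail_grip []
top pail [([175.1, 192.6], 0.7)]
top bail_grip [([179.5, 191.3], 0.47)]
wood pred [np.float64(137.5895485460594), np.float64(274.7555617103633)] pail pred [np.float64(187.90308117204623), np.float64(274.5287356846759)]
(238, np.float64(169.5672268907563), np.float64(268.3151260504202)) (234, np.float64(182.92735042735043), np.float64(268.61965811965814))
```

```bash
python3 -m inch '[[[0,0,-2,0],[0,0,-4,0],[0,0,-8,0],[0,0,-12,0],[0,0,-16,0],[0,0,-20,0],[0,0,-20,0],[0,-20,-10,0],[0,-35,0,0],[0,-40,0,0]]]'; python3 -m inch '[[[0,-40,0,0],[0,-40,0,0],[0,-30,0,0],[0,0,0,0]]]'; python3 look.py s17.png;  python3 -m inch '[[[0,0,0,0],[0,0,0,0],[0,0,0,0],[0,0,0,0]]]' >/dev/null; python3 look.py s18.png
python3 - <<'E'
from h import *
S=read_camera("side");T=read_camera("top")
I={n:cv2.imread(f"pics/{n}.png") for n in("s16","s17","s18","side0","ts18","top0")}
def green(i):
    j=i.astype(int)[110:200,245:300];m=(j[...,1]>j[...,2]+15)&(j[...,1]>j[...,0]+5);r,c=np.nonzero(m);return len(r),round(r.mean()+110,2),round(c.mean()+245,2)
print([green(I[k]) for k in("s16","s17","s18")], "diff17-18",np.abs(I["s17"].astype(int)-I["s18"])[90:210,230:340].max())
print("grip tri",[ (n,[(np.round(d["at"],1).tolist(),round(d["conf"],2)) for d in place_of(n,"bail_grip")[:1]]) for n in("side","top")])
d=np.abs(I["side0"].astype(int)-I["s18"]).max(2); 
for l,(r0,r1,c0,c1) in{"grid top/right":(88,130,300,336),"palette":(240,295,320,385),"can":(255,345,290,330),"brush":(325,360,168,250),"jars":(150,178,190,232),"eraser":(205,222,205,225)}.items(): print(l,round(d[r0:r1,c0:c1].mean(),1),d[r0:r1,c0:c1].max())
g=I["ts18"].mean(2).astype(int);print(g[158:186:1,168:206:2])
E
```

```text
time: 42.95
tool_pos: [0.538, 0.07, 0.2648]
tool_rot: [3.14, 0.0, 1.886]
contact_force: [-0.2, 0.0, 0.5]
opening: 0.0416
time: 43.45
tool_pos: [0.4331, 0.0359, 0.2653]
tool_rot: [3.139, 0.001, 1.885]
contact_force: [1.1, 0.5, -0.2]
opening: 0.0411
{'time': 43.45, 'tool_pos': [0.433, 0.036, 0.265], 'contact_force': [1.149, 0.541, -0.241]}
side pail [([186.5, 271.1], 0.84)]
side bail_grip [([139.7, 273.2], 0.51)]
top pail [([177.2, 193.1], 0.83)]
top bail_grip [([155.4, 168.8], 0.58), ([164.7, 183.8], 0.56)]
{'time': 44.25, 'tool_pos': [0.434, 0.036, 0.264], 'contact_force': [-0.574, 0.203, 0.303]}
side pail [([186.7, 272.9], 0.82)]
side bail_grip [([138.1, 274.2], 0.61)]
top pail [([176.9, 194.5], 0.79)]
top bail_grip [([163.9, 180.4], 0.67), ([264.0, 376.1], 0.64)]
[(234, np.float64(182.93), np.float64(268.62)), (0, np.float64(nan), np.float64(nan)), (0, np.float64(nan), np.float64(nan))] diff17-18 54
grip tri [('side', [([134.6, 276.7], 0.5)]), ('top', [([163.1, 179.1], 0.64)])]
grid top/right 2.4 6
palette 3.1 6
can 2.6 53
brush 3.1 5
jars 25.0 114
eraser 3.6 58
[[ 60  56  59  65  
[... 1633 characters left out ...]
3  35  30  26  32  32  29  34  31  28  34
   57]
 [ 58  66  39  28  20  30  25  31  23  34  30  29  35  33  33  32  34  46
   49]
 [ 66  77  52  26  23  13  32  33  24  32  29  31  30  33  31  29  29  52
   43]
 [ 85 103  67  30  23  20  31  35  33  32  27  28  36  29  30  32  36  52
   38]
 [115 120  88  42  16  30  28  31  27  34  35  26  30  31  23  23  34  42
   32]
 [125 128 105  60  33  21  29  29  31  26  28  35  31  31  23  27  25  25
   28]
 [120 128 119  81  43  34  24  33  31  36  25  28  30  30  17  21   9  10
   35]
 [105 117 118  93  57  34  26  31  31  28  25  22  19  19  25  10   9   3
   32]]<stdin>:5: RuntimeWarning: Mean of empty slice.
  ret = ret.dtype.type(ret / rcount)
```

```bash
python3 -m inch '[[[-15,0,0,0],[-35,0,0,0],[-50,0,0,0],[-50,0,0,0],[-40,0,0,0],[-20,0,0,0],[-5,0,0,0],[0,0,0,0],[0,0,0,0],[0,0,0,0]]]'; python3 look.py s19.png;  python3 -m inch '[[[0,0,0,0],[0,0,0,0],[0,0,0,0]]]' >/dev/null; python3 look.py s20.png
python3 - <<'E'
from h import *
S=read_camera("side");T=read_camera("top")
I={n:cv2.imread(f"pics/{n}.png").astype(int) for n in("s19","s20","side0","ts19","ts20")}
d=np.abs(I["s19"]-I["s20"]).max(2)[90:210,230:340];print("still side",d.max(),(d>12).sum()); d=np.abs(I["ts19"]-I["ts20"]).max(2)[90:200,80:230];print("top",d.max(),(d>12).sum())
n=np.array([.949,.315]);w=np.array([-.315,.949])
for r in(-.102,-.0895):
  for z in(.2045,):
    q=n*(.729+r)-w*.1037; print("wood pred",r,np.round(proj(S,[*q,z]),1),np.round(proj(T,[*q,z]),1),[np.round(proj(S,[*(q+w*s),z]),1).tolist() for s in(-.052,.052)])
def wood(i,r0,r1,c0,c1):
    j=i[r0:r1,c0:c1];m=(j[...,2]-j[...,0]>35)&(j[...,2]>1.25*j[...,1]);return m.astype(int)
print("side R-B");j=I["s20"];print((j[...,2]-j[...,0])[124:150,262:288])
print("grey");print(j.mean(2).astype(int)[124:150,262:288])
E
```

```text
time: 46.0
tool_pos: [0.5006, -0.1673, 0.264]
tool_rot: [3.141, 0.0, 1.887]
contact_force: [-0.3, -0.3, 0.2]
opening: 0.0414
{'time': 46.0, 'tool_pos': [0.501, -0.167, 0.264], 'contact_force': [-0.331, -0.291, 0.232]}
side pail [([187.3, 272.1], 0.68), ([335.6, 311.6], 0.17)]
side bail_grip [([135.8, 275.1], 0.62)]
top pail [([178.0, 192.3], 0.57)]
top bail_grip [([163.5, 177.8], 0.63)]
{'time': 46.675, 'tool_pos': [0.501, -0.168, 0.264], 'contact_force': [0.644, -0.4, -0.222]}
side pail [([189.1, 271.1], 0.58)]
side bail_grip [([136.6, 277.4], 0.46)]
top pail [([176.8, 192.1], 0.63)]
top bail_grip [([162.4, 181.2], 0.6)]
still side 44 243
top 38 42
wood pred -0.102 [137.8 274.4] [162.  182.4] [[145.3, 284.0], [130.7, 265.3]]
wood pred -0.0895 [136.8 278.2] [157.1 180.8] [[144.3, 287.9], [129.7, 269.1]]
side R-B
[[-2 -3 -1 -2 -1  2  5  4  5  5  5  5  5  5  4  4  4  4  5  5  6  6  6  6
   5  4]
 [-1 -2 -1 -1 -1  1  3  4  5  5  4  5  5  6  5  4  5  5  5  5  6  5  5  3
   1  1]
 [ 0 -2 -2 -2 -1 -1  0  3  5  5  5  5  6  5  5  5  5  4  4  4  6  6  5  2
  -1 -1]
 [ 0 -1 -1 -1 -1 -2  0  0  
[... 4022 characters left out ...]
65  79  90
  104 120 122 111  99  94  96  96]
 [139 103  87  80  71  80  84  81  78  72  62  51  48  51  62  80 100  99
   90 102 120 109 101 101 114 117]
 [140 104  86  80  72  80  84  81  79  75  70  62  54  52  57  70  78  80
   77  88 108 117 117 120 127 125]
 [126  96  85  81  72  80  84  81  79  75  71  65  59  56  54  55  61  81
   89  87  94 115 117 125 129 125]
 [ 88  81  81  80  70  75  83  82  78  75  71  66  61  58  55  54  64  97
  113 102  94 112 122 127 128 125]
 [ 65  72  82  79  68  70  80  82  78  76  70  66  61  58  56  54  66 101
  122 119 106 107 121 127 128 125]
 [ 62  74  81  78  67  67  79  82  78  75  70  66  61  58  55  53  64 100
  123 126 117 101 109 120 131 122]]
```

```bash
cat > still.py <<'E'
from h import *
f=lambda: cv2.cvtColor(read_camera("side")["img"],cv2.COLOR_BGR2GRAY)[148:205,250:300].astype(np.float32)
F=[f() for _ in range(12)]; W=cv2.createHanningWindow((50,57),cv2.CV_32F)
print(observe()["time"],[np.round(cv2.phaseCorrelate(F[0],x,W)[0],2).tolist() for x in F[1:]],[int(np.abs(x-F[0]).max()) for x in F[1:]])
E
python3 still.py; python3 -m inch '[[[0,0,0,0],[0,0,0,0],[0,0,0,0],[0,0,0,0],[0,0,0,0],[0,0,0,0],[0,0,0,0],[0,0,0,0],[0,0,0,0],[0,0,0,0]]]' >/dev/null; python3 still.py
```

```text
47.675 [[0.02, -0.07], [-0.07, -0.04], [-0.03, 0.05], [0.01, -0.04], [-0.01, -0.09], [-0.0, -0.03], [-0.02, -0.03], [0.02, -0.08], [-0.05, 0.02], [0.02, 0.01], [-0.06, -0.05]] [3, 4, 4, 4, 4, 4, 4, 4, 3, 4, 5]
49.525 [[0.0, -0.03], [0.05, 0.0], [0.05, -0.02], [0.0, 0.04], [0.05, 0.03], [-0.02, 0.01], [0.01, -0.06], [0.06, 0.0], [0.04, -0.02], [0.03, -0.09], [0.02, -0.04]] [4, 5, 4, 3, 4, 3, 3, 4, 4, 4, 5]
```

```bash
python3 -c "
from h import *
for l in('jar_blue','jar_yellow','brush_can','eraser'):
    c=read_camera('side'); print(l,[(np.round(d['at'],1).tolist(),round(d['conf'],2)) for d in place_of('side',l)[:1]])
print(hand_in())"
```

```text
jar_blue [([171.9, 221.4], 0.47)]
jar_yellow []
brush_can [([334.0, 309.7], 0.63)]
eraser [([216.2, 215.7], 0.5)]
the job is handed in; nothing more can be done
None
```

The pail is hanging on the double hook, and I handed the job in at about 50 s. The bail was swung up with the closed fingertips and stood upright with the pail where it was. I then lifted the pail by the wooden grip, carried it over the prong tips and lowered it in small steps until the wrist force dropped from about −4.3 N to about 0. Only then did I open the fingers and back away.

**Last checks**
- **Hanging position:** in the side picture the grip shows where I calculated it for a bail at about x = −102 mm, inside the −50 to −105 mm range. I placed it that far out so the gripper's body would clear the grid.
- **Stillness:** 12 pictures taken just before handing in differ only by noise. About three seconds earlier there was still some visible change around the pail, which has since settled.
- **Grid:** its upper right part is unchanged from the first side picture.
- **Other things:** palette and brush are unchanged. Brush can and eraser pixels changed in places, and the jar area changed a lot. I put that down to the arm's shadow. The network still finds the blue jar, can and eraser within about 5 pixels of before, but did not report the yellow jar in the last picture. I did not confirm any of these by eye, because my 12 picture views were used up.

**What went wrong on the way**
- **Swing:** the first pass missed the bail. A later pass slid off it half way, and I repeated the push.
- **Grasp:** the first two attempts closed above the wood, because the real fingertips sit about 2 cm above the reported TCP. On the second attempt the closed tips pressed down on the upright bail with about 11 N. The bail and pail did not move visibly.

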